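# Set the ball of a rolling-ball tack tester at its release catch

## Task

Get the rolling-ball tester ready for its next run: with a fingertip push the steel ball slowly along the channel and up the ramp, over the sprung catch to the stop at the top, then let it settle back on the catch so that it cannot roll down. After that flip the hinged guard right down over the release trigger. The ball is only pushed: never lift it, let it run away or jump the channel, and leave the things lying around where they are.

Things in the scene. Friction and masses are not known exactly. Their poses are not given: they have to be found in the camera images.
- tester: Rolling-ball tack tester, fixed: grey base plate, x -182 to +166 mm, y -53 to +97 mm, top 10 mm above the table. Origin on the table under the channel's centre line; x runs along the channel towards the top of the ramp, z up; the +y side (trigger, guard) faces the robot. On y = 0 lies a straight open aluminium channel, 33 mm wide between 5 mm thick rails 9 mm high above its floor
- runout_end (a point): Low end of the channel: foot of the 9 mm high rubber end stop on the floor of the level run-out (floor 16 mm above the table, tester x = -159 mm)
- ramp_foot (a point): Middle of the channel's floor where the level run-out ends and the ramp begins (tester x = -20 mm, 16 mm above the table)
- ramp: Sloped part of the channel, same width and rails, rising at 20 degrees. Origin at its foot on the floor's centre line; x up the slope, z square to the floor. The catch's nose has its steep uphill face at x = 100 mm; the top stop, a plate 18 mm high across the channel, at x = 137 mm. A ball at the stop has its centre at x = 122 mm, one back on the catch at 113 mm
- housing_top (a point): Middle of the top of the trigger housing, a grey block on the base plate beside the ramp: 74 mm along x, 30 mm along y, its top 46 mm above the table, its middle 72 mm from the channel's centre line
- ramp_stop (a point): Centre of the part of the top stop's face that the ball touches, 15 mm above the ramp's floor, on the centre line
- ball_center (a point): Centre of the polished steel ball, 30 mm in diameter, about 110 g; it lies loose in the level run-out of the channel at the start and rolls easily, with little friction on the channel
- catch (a joint): Sprung catch: steel nose 5.5 mm wide, 7.8 mm above the ramp's floor at 0 (up), sloped downhill. A ball pushed uphill presses it down with 1 to 2 N (0.3 rad is flush, at most 0.45); it springs up behind the ball by itself. The black trigger on the same shaft, about 7 mm out of the housing's top, dips with it: pressing it would let the ball go
- guard (a joint): Bare steel hinged guard, a hood 60 mm long and 30 mm wide, over the trigger; 0 rad is down (over the trigger, resting on the housing), 1.57 is upright, it starts raised at 1.25 to 1.9. Its stiff hinge stays where it is left and gives way to well under 1 N at the free edge
- guard_hinge (a point): Middle of the guard's hinge, at the uphill (+x) end of the trigger housing, 49 mm above the table; the hinge line is parallel to the tester's y axis
- guard_tip (a point): Middle of the upper edge of the guard's free end, 60 mm from the hinge. With the guard down it lies 60 mm from the hinge in the tester's -x direction and 11 mm above it; raised it stands above the hinge
- tape_roll: Roll of beige tape lying flat on the table, 80 mm across, 18 mm high; origin at its underside; on the far side of the run-out; fixed
- vial_a: Small capped vial, 27 mm across, 50 mm high, standing on the far side of the ramp; origin at its underside; not to be disturbed
- vial_b: Another such vial beside it, nearer the top end of the ramp; not to be disturbed
- petri: Clear petri dish, 89 mm across, 18 mm high, on the far side of the tester; origin at its underside; not to be disturbed
- forceps: Steel forceps, 124 x 16 x 9 mm, lying on the table in front of the run-out; origin at the underside; not to be disturbed
- timer: White bench timer, 62 x 62 x 19 mm, lying on the table in front of the trigger housing; origin at the underside; not to be disturbed
Things that resemble listed ones, but are neither listed nor needed, are in the scene too. Of the things that look like the part that bears ball_center, the largest one is meant.

How it is judged:
By the outcome, as a careful person would: the job done as asked, in the order asked, and still so for the second after the job is handed in, with the robot touching nothing.
It also fails if it takes over 54 s, if anything falls off the work surface, if the arm or the gripper's body presses on something with over 40 N, if the wrist force passes 120 N, or if a joint passes its speed limit or range.

## Robot

A 6-joint arm with a two-finger parallel gripper is mounted at the origin on a cart in front of the work surface, level with it; the furniture and walls round the work are solid. World frame = base frame: x ahead of the robot, y to its left, z up, the work surface at z = 0. Lengths are in m, angles in rad, forces in N, time in s.
With the tool pointing down it reaches from about 0.325 to 0.85 m from the base axis. Payload 15.5 kg.
Tool frame: the origin (TCP) lies midway between the tips of the shut fingers; the grasp point (between the pads) lies 19 mm behind it; z points along the fingers, y is the line along which they close (so a half turn about z gives the same grasp; the last joint's range is limited). The gripper opens to 91 mm and grips with 3 to 60 N. Pads are 32 mm wide; open, the fingers measure 118 mm over their backs; the gripper's body (76 mm by 178 mm) begins 60 mm behind the grasp point.
Start: joints at [1.012, 0.494, 1.345, -0, 1.302, -0.096], TCP at [0.279, 0.559, 0.214] pointing down, gripper open.
Joint ranges: [-2.91, 2.91], [-0.82, 2.16], [0.22, 2.67], [-1.22, 4.37], [0.12, 2.79], [-3.08, 3.08]. Speed limits (rad/s): [1.89, 1.89, 2.57, 3.01, 3.01, 3.01].

## Interface

Orientations are given as a rotation vector (axis times angle).
In Python, from plant import ctrl, cams gives the robot as it stands.
- The arm moves only by the tool step_arm, never from a script. Its argument "moves" is a list of rows, each a list of 3 entries, a list of its own where there are three numbers: the shift along the tool's x, y, z in mm, then the turn about the tool's z in degrees, then the opening, from -1 (shut) to 1 (fully open). In form: [[[x, y, z], twist, gripper], ...]. A call has 1 to 12 rows; each row shifts and turns the commanded pose from where the row before left it, along the tool's axes as they then stand; what a row does not reach is not made up. A row lasts 1/10 s, in which the tool goes at most 50 mm and 8.59 degrees, less where a joint would pass 70% of its speed; a pose out of reach is approached as far as the arm can. A call is refused whole if a number of a shift passes 50 or a number of a turn 8.59, either way. A call with a gripper value outside its range is refused whole. The fingers move at their own pace and stop on an object; "newtons" is the grip in N (left out, the last holds). Time passes only in rows, so rows that do not move let the fingers close. It gives the time, the measured TCP pose, the force, the opening and the grip force at its end, in the units of the state.
- ctrl.get_state(): the state, without advancing time (a new reading comes with each control period).
- cams.camera(name): name is "scene" or "top" or "wrist"; returns (picture, depth): 420x560x3 uint8, red, green, blue; 420x560 float32, m along the optical axis (not along the pixel's ray), 0 where there is no reading.
- cams.camera_info(name): a dict with "fx", "fy", "cx", "cy" (pixels), "dist" ([k1, k2, p1, p2, k3] as OpenCV has them; the pictures are not rectified), "R" (3x3) and "t" (3): a world point X has camera coordinates R X + t; the wrist camera has in their place "mount" (4x4, takes a point from camera to tool coordinates, whose origin is the TCP and whose axes are the flange's). Camera axes: x right, y down, z forward; pixel columns grow to the right and rows downward; lengths in m; the calibration is good to about 2 mm. A picture is of the moment at which its call begins: read the wrist's pose just before it. camera_info takes no time and is no camera call.
- ctrl.hand_in(): hands the job in; it is judged then, once.
The state is a dict: "t": time; "joint_positions": joint angles; "qvel": joint speeds; "effort": joint torques, N m; "eef_pos": TCP position; "tcp_rot": TCP orientation; "wrist_force": force on the tool from outside, world axes, zero at the start; "wrist_torque": the same for the moment, N m; "finger_gap": opening from 0.0 (shut) to 1.0 (fully open); "grasp_force": force on a finger pad.
Only numpy, scipy, OpenCV 4.12 (cv2) and the standard library are available. Lean on these libraries where they do the work, as an engineer would, in place of code of your own. Each camera call takes 0.05 s, during which the arm holds its last target. There are 200 camera calls.

## Working session

There is one attempt and no reset: what is moved stays moved. The work goes in short steps, Python scripts to look and compute and a tool call to move; the robot and the scene stay as the last step left them, time stands still between calls to the robot, and variables do not carry over. Pictures are saved under pics/ and viewed, at most 10 in all, crops included, and the job is handed in when it is done.

Besides the shell and the picture viewer there is one more tool, called after "Request:" as name(argument=value, ...), one argument or row to a line, values as JSON. step_arm: Moves the arm, as the interface text tells. Its arguments: {"type":"object","properties":{"moves":{"type":"array"},"newtons":{"type":"number"}},"required":["moves"]}

```bash
mkdir -p pics
python3 - <<'E'
from plant import ctrl,cams
import cv2,numpy as np
for n in("top","scene"):
    p,d=cams.camera(n); cv2.imwrite(f"pics/{n}0.png",p[:,:,::-1]); np.save(f"{n}d.npy",d); np.save(f"{n}p.npy",p)
    i=cams.camera_info(n); print(n,{k:np.round(v,4).tolist() for k,v in i.items()})
print(np.round(cams.camera_info("wrist")["mount"],4))
print(ctrl.get_state())
E
```

```text
top {'fx': 430.8017, 'fy': 430.8017, 'cx': 285.3502, 'cy': 216.1382, 'dist': [-0.1196, 0.0, 0.0, 0.0, 0.0], 'R': [[-0.0213, -0.9992, -0.0324], [-0.9939, 0.0247, -0.1079], [0.1086, 0.03, -0.9936]], 't': [-0.03, 0.5661, 0.9321]}
scene {'fx': 491.4764, 'fy': 491.4764, 'cx': 284.0862, 'cy': 209.887, 'dist': [-0.0337, 0.0, 0.0, 0.0, 0.0], 'R': [[0.8436, -0.5368, 0.0159], [-0.2056, -0.3502, -0.9138], [0.4961, 0.7676, -0.4058]], 't': [-0.5074, 0.1552, 0.7557]}
[[-7.000e-04 -9.632e-01 -2.689e-01  7.640e-02]
 [ 1.000e+00 -5.000e-04 -1.000e-03 -6.000e-04]
 [ 8.000e-04 -2.689e-01  9.632e-01 -1.701e-01]
 [ 0.000e+00  0.000e+00  0.000e+00  1.000e+00]]
{'t': 0.1, 'joint_positions': array([ 1.01249885e+00,  4.94145316e-01,  1.34605146e+00,  1.19246931e-05,
        1.30249559e+00, -9.54524390e-02]), 'qvel': array([ 1.10026734e-03, -1.50227363e-03, -2.84574906e-05,  1.96889911e-04,
       -1.46322397e-03,  2.06777705e-03]), 'effort': array([ 2.02162882e-03, -8.80251360e+01, -3.82540691e+01,  7.06907082e-02,
        4.82752081e-02, -1.06704383e-04]), 'eef_pos': array([0.27884979, 0.5589745 , 0.2133888 ]), 'tcp_rot': array([-7.20484335e-01, -3.05748544e+00,  1.62996972e-03]), 'wrist_force': array([-0.0949542 ,  0.03456061, -0.77837351]), 'wrist_torque': array([0.0347069 , 0.00010379, 0.01415443]), 'grasp_force': 0.0, 'finger_gap': 0.9988647706486887}
```

View pics/top0.png

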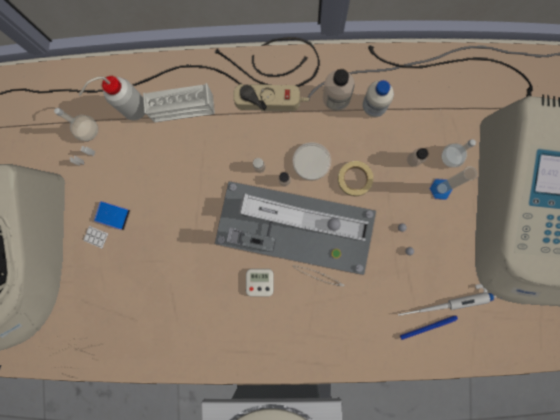

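View pics/scene0.png

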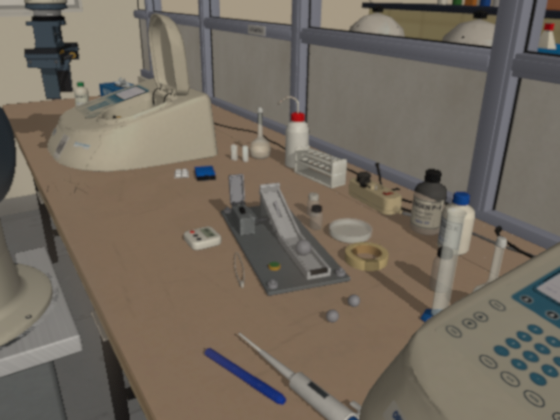

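The candidates for the ball are top (334,224) in the channel, the small spheres at (401,227) and (409,250) on the table, and the round knobs at the plate corners: (369,214), (233,187), (362,266) and (221,240). I choose (334,224) because it lies in the channel's run-out. The guard is upright at scene (236,190). I'll check both in close crops.

```bash
cat > h.py <<'E'
import numpy as np,cv2
from plant import ctrl,cams
def RT(n):
    i=cams.camera_info(n)
    K=np.array([[i["fx"],0,i["cx"]],[0,i["fy"],i["cy"]],[0,0,1]]);D=np.array(i["dist"],float)
    if n=="wrist":
        s=ctrl.get_state();T=np.eye(4);T[:3,:3]=cv2.Rodrigues(s["tcp_rot"])[0];T[:3,3]=s["eef_pos"]
        M=np.linalg.inv(T@np.array(i["mount"]));return K,D,M[:3,:3],M[:3,3]
    return K,D,np.array(i["R"]),np.array(i["t"])
def toz(n,px,z,rt=None):
    K,D,R,t=rt or RT(n)
    u=cv2.undistortPoints(np.array(px,float).reshape(-1,1,2),K,D)[:,0]
    c=-R.T@t;r=np.c_[u,np.ones(len(u))]@R
    return c+r*((np.asarray(z)-c[2])/r[:,2])[:,None]
def proj(n,X,rt=None):
    K,D,R,t=rt or RT(n)
    return cv2.projectPoints(np.array(X,float).reshape(-1,1,3),cv2.Rodrigues(R)[0],t,K,D)[0][:,0]
E
python3 - <<'E'
import numpy as np,cv2
p=np.load("topp.npy")[170:290,210:386,::-1]
cv2.imwrite("pics/c1.png",cv2.resize(p,None,fx=4.5,fy=4.5,interpolation=cv2.INTER_CUBIC))
p=np.load("scenep.npy")[165:295,200:360,::-1]
cv2.imwrite("pics/c2.png",cv2.resize(p,None,fx=4.5,fy=4.5,interpolation=cv2.INTER_CUBIC))
E
```

```text
(no output)
```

View pics/c1.png

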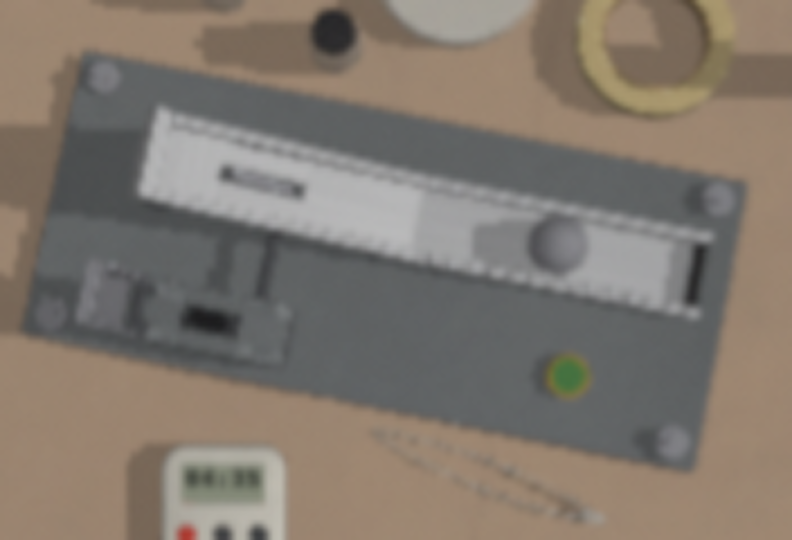

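View pics/c2.png

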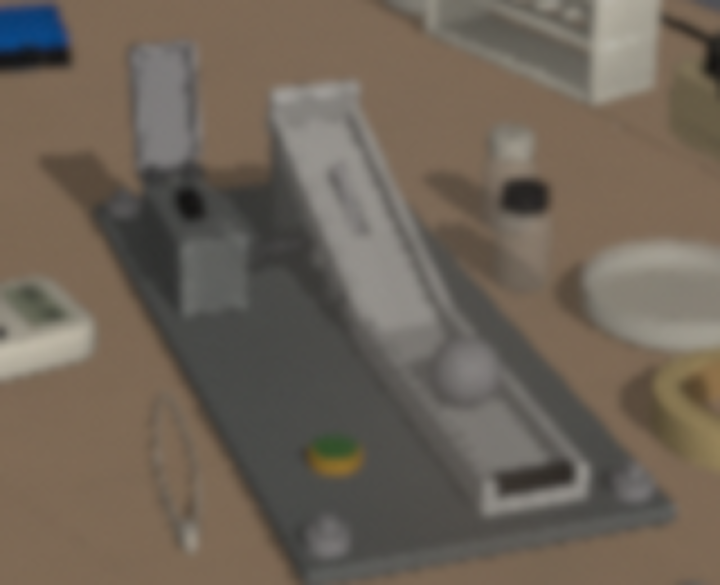

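The crops show the ball at c1 (558,243) in the level run-out and the plate corners at (85,52), (747,184), (692,470) and (22,332). The guard stands upright with its free edge at about c1 (90,290) and c2 (165,45). The vials are behind the ramp.

Run:
```python
from h import *
f=lambda a,o:(np.array(a,float)+.5)/4.5-.5+o
o1=[210,170];o2=[200,165]
W=toz("top",f([[85,52],[747,184],[692,470],[22,332]],o1),.010)[:,:2]
T=np.array([[166,-53],[-182,-53],[-182,97],[166,97]])/1e3
print(np.round(W,4), [np.linalg.norm(W[i]-W[i-1]).round(4) for i in range(4)])
a=W-W.mean(0);b=T-T.mean(0)
th=np.arctan2((b[:,0]*a[:,1]-b[:,1]*a[:,0]).sum(),(a*b).sum())
R=np.array([[np.cos(th),-np.sin(th)],[np.sin(th),np.cos(th)]]);o=W.mean(0)-R@T.mean(0)
print("yaw",np.degrees(th),th,"o",o,"res",np.round(W-(T@R.T+o),4).tolist())
np.save("fit.npy",[th,*o])
inv=lambda w:(w-o)@R
w=toz("top",f([[558,243]],o1),.031)[:,:2];print("ball",w,inv(w))
# channel checks: run-out end stop, ramp top corners
print("stop",inv(toz("top",f([[697,275]],o1),.025)[:,:2]))
print("ramp start",inv(toz("top",f([[416,218]],o1),.016)[:,:2]))
X=lambda p:np.r_[R@np.array(p[:2])+o,p[2]]
hx=[]
# guard: predicted tip vs angle
for g in np.arange(1.2,1.95,.1):
    for hxx in(.125,):
        t=X([hxx-.06*np.cos(g)+.011*np.sin(g),.072,.049+.06*np.sin(g)+.011*np.cos(g)])
        print(round(g,2),((proj("scene",t)[0]-o2+.5)*4.5).round(),((proj("top",t)[0]-o1+.5)*4.5).round())
# housing top corners
print("housing corners",inv(toz("top",f([[280,362],[292,305],[92,262]],o1),.046)[:,:2]))
s=ctrl.get_state();print(cv2.Rodrigues(s["tcp_rot"])[0].round(3))
```

```text
[[ 0.6522  0.0877]
 [ 0.5752 -0.2486]
 [ 0.4321 -0.2151]
 [ 0.5088  0.1209]] [np.float64(0.1472), np.float64(0.3449), np.float64(0.147), np.float64(0.3447)]
yaw 77.08928229356906 1.3454617940221458 o [ 0.56531214 -0.06089163] res [[-0.0019, -0.0014], [-0.0011, 0.0016], [0.002, 0.0015], [0.0009, -0.0017]]
ball [[ 0.54575055 -0.14997818]] [[-0.09120509 -0.00083777]]
stop [[-0.16228793  0.00043519]]
ramp start [[-0.01978366 -0.00057881]]
1.2 [160.  43.] [ 99. 295.]
1.3 [157.  37.] [ 86. 292.]
1.4 [153.  32.] [ 73. 289.]
1.5 [150.  29.] [ 60. 286.]
1.6 [147.  27.] [ 48. 284.]
1.7 [144.  26.] [ 36. 282.]
1.8 [141.  27.] [ 25. 279.]
1.9 [139.  28.] [ 15. 277.]
housing corners [[0.03039195 0.08445767]
 [0.03035438 0.05619691]
 [0.13079451 0.05535216]]
[[-0.895  0.446 -0.001]
 [ 0.446  0.895 -0.001]
 [ 0.    -0.001 -1.   ]]
```

Request:
step_arm(
  moves=[
    [[0,0,0],-6.8,-1],
    [[0,0,0],-6.8,-1],
    [[-21,-34,0],0,-1],
    [[-21,-34,0],0,-1],
    [[-21,-34,0],0,-1],
    [[-21,-34,0],0,-1],
    [[-21,-34,0],0,-1],
    [[-21,-34,0],0,-1],
    [[-21,-34,0],0,-1],
    [[-21,-34,0],0,-1],
    [[-21,-34,0],0,-1],
    [[-21,-34,0],0,-1],
  ],
)

```text
t: 1.3
eef_pos: [0.4078, 0.1793, 0.2139]
tcp_rot: [-0.353, -3.122, 0.0]
wrist_force: [1.0, 0.3, -0.1]
finger_gap: 0.01
grasp_force: 0.0
```

Request:
step_arm(
  moves=[
    [[-21,-34,0],0,-1],
    [[-21,-34,0],0,-1],
    [[-21,-34,0],0,-1],
    [[-21,-34,0],0,-1],
    [[-21,-34,0],0,-1],
    [[-21,-34,0],0,-1],
    [[-21,-34,0],0,-1],
    [[-21,-34,0],0,-1],
    [[-21,-34,0],0,-1],
    [[0,0,0],0,-1],
  ],
)

```text
t: 2.3
eef_pos: [0.5249, -0.1638, 0.2136]
tcp_rot: [0.358, 3.12, -0.002]
wrist_force: [0.4, 0.4, -0.0]
finger_gap: 0.005
grasp_force: 0.0
```

```bash
cat >> h.py <<'E'
th,ox,oy=np.load("fit.npy");R2=np.array([[np.cos(th),-np.sin(th)],[np.sin(th),np.cos(th)]]);O=np.array([ox,oy])
inv=lambda w:(np.asarray(w)-O)@R2
def st():
    s=ctrl.get_state();M=cv2.Rodrigues(s["tcp_rot"])[0]
    print("t",round(s["t"],2),"tester xy mm",(inv(s["eef_pos"][:2])*1e3).round(1),"z",(s["eef_pos"][2]*1e3).round(1),"yawerr",round(np.degrees(th-np.arctan2(M[1,1],M[0,1])),2),"gap",round(s["finger_gap"],3),"F tester",(s["wrist_force"][:2]@R2).round(2),s["wrist_force"][2].round(2))
E
python3 - <<'E'
from h import *
st()
p,d=cams.camera("wrist");cv2.imwrite("pics/w1.png",p[:,:,::-1])
print(proj("wrist",np.r_[O+R2@[-.0912,0],.031]))
E
```

```text
t 2.3 tester xy mm [-109.3   16.4] z 213.6 yawerr 0.18 gap 0.005 F tester [ 0.45 -0.29] -0.01
[[297.53810538 202.71559904]]
```

View pics/w1.png

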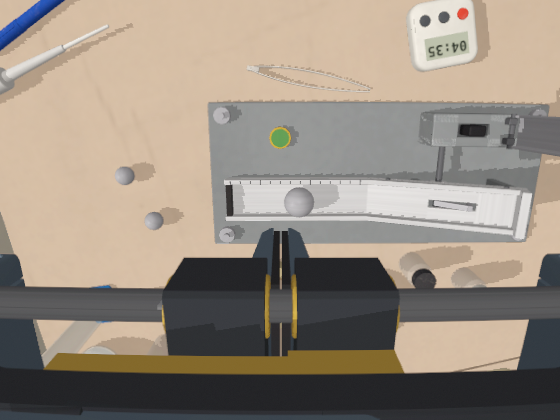

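Wrist view: the ball is at (299,202), and the prediction was (297.5,202.7), so the tester fit holds. The ramp's catch is at (452,205) and the guard is upright at (530,132). The fingertips at (280,232) look tapered, so I'll check their profile.

Run:
```python
from h import *
s=ctrl.get_state();M=cv2.Rodrigues(s["tcp_rot"])[0]
K,D,R,t=rt=RT("wrist")
for x in(-16,0,16):
  for z in (0,-15,-30):
    print(x,z,[proj("wrist",s["eef_pos"]+M@np.array([x,y,z])/1e3,rt)[0].round(0).tolist() for y in(-13.5,-5,5,13.5)])
p=cv2.imread("pics/w1.png")[190:300,225:345]
cv2.imwrite("pics/c3.png",cv2.resize(p,None,fx=5,fy=5,interpolation=cv2.INTER_CUBIC))
```

```text
-16 0 [[256.0, 291.0], [272.0, 291.0], [291.0, 291.0], [308.0, 291.0]]
-16 -15 [[254.0, 306.0], [271.0, 306.0], [292.0, 306.0], [310.0, 306.0]]
-16 -30 [[251.0, 324.0], [271.0, 324.0], [293.0, 324.0], [313.0, 324.0]]
0 0 [[255.0, 262.0], [272.0, 262.0], [292.0, 262.0], [309.0, 262.0]]
0 -15 [[253.0, 276.0], [271.0, 276.0], [293.0, 276.0], [311.0, 276.0]]
0 -30 [[250.0, 291.0], [270.0, 291.0], [294.0, 291.0], [314.0, 291.0]]
16 0 [[254.0, 232.0], [272.0, 232.0], [292.0, 232.0], [309.0, 232.0]]
16 -15 [[252.0, 243.0], [271.0, 243.0], [293.0, 243.0], [312.0, 243.0]]
16 -30 [[249.0, 257.0], [270.0, 257.0], [294.0, 257.0], [315.0, 257.0]]
```

View pics/c3.png

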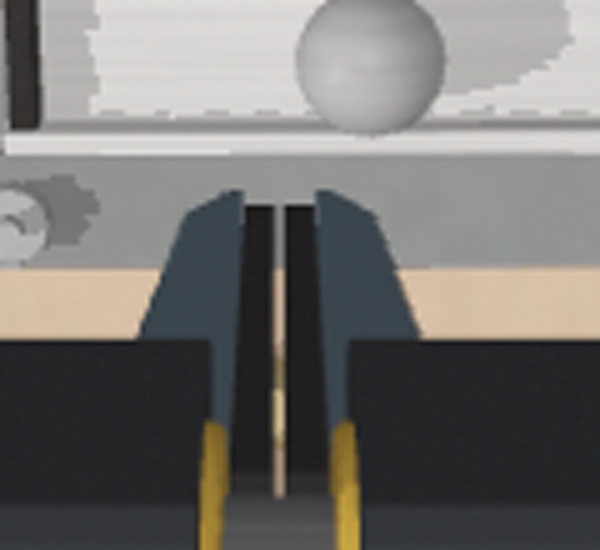

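```bash
python3 -c "
from h import *
print(ctrl.get_state()['joint_positions'].round(3))"
```

```text
[-0.408  0.386  1.537 -0.     1.219 -1.751]
```

Request:
step_arm(
  moves=[
    [[0,0,0],8.5,-1],
    [[0,0,0],8.5,-1],
    [[0,0,0],8.5,-1],
    [[0,0,0],8.5,-1],
    [[0,0,0],8.5,-1],
    [[0,0,0],8.5,-1],
    [[0,0,0],8.5,-1],
    [[0,0,0],8.5,-1],
    [[0,0,0],8.5,-1],
    [[0,0,0],8.5,-1],
    [[0,0,0],4.8,-1],
  ],
)

```text
t: 3.45
eef_pos: [0.5231, -0.1585, 0.2138]
tcp_rot: [-2.458, -1.955, 0.0]
wrist_force: [0.9, 0.6, 0.3]
finger_gap: 0.008
grasp_force: 0.0
```

Request:
step_arm(
  moves=[
    [[-12,8,0],0,-1],
    [[-13,9,20],0,-1],
    [[0,0,35],0,-1],
    [[0,0,35],0,-1],
    [[0,0,30],0,-1],
    [[0,0,20],0,-1],
    [[0,0,0],0,-1],
    [[0,0,0],0,-1],
  ],
)

```text
t: 4.25
eef_pos: [0.5348, -0.1878, 0.0743]
tcp_rot: [-2.452, -1.963, 0.0]
wrist_force: [0.4, 0.4, 0.9]
finger_gap: 0.004
grasp_force: 0.0
```

Run:
```python
from h import *
th0=th
s=ctrl.get_state();M=cv2.Rodrigues(s["tcp_rot"])[0];print("toolx yaw err",np.degrees(th-np.arctan2(M[1,0],M[0,0])))
st()
p,d=cams.camera("wrist");cv2.imwrite("pics/w2.png",p[:,:,::-1])
for x,z in((-.0912,.031),(-.159,.016),(-.159,.025),(-.02,.016)): print(x,z,proj("wrist",np.r_[O+R2@[x,0],z]).round())
```

```text
toolx yaw err -0.27789866696908927
t 4.25 tester xy mm [-130.5    1.4] z 74.3 yawerr 89.72 gap 0.004 F tester [ 0.47 -0.32] 0.92
-0.0912 0.031 [[283. 167.]]
-0.159 0.016 [[282. 263.]]
-0.159 0.025 [[282. 269.]]
-0.02 0.016 [[284.  42.]]
```

View pics/w2.png

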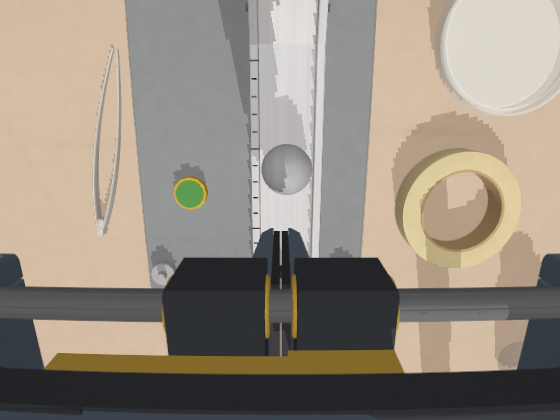

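The ball is at (287,168), and the channel centre is about 2 mm to the right of the prediction. I'll shift 3 mm that way and descend behind the ball.

Request:
step_arm(
  moves=[
    [[-3,3,0],0,-1],
    [[0,0,20],0,-1],
    [[0,0,20],0,-1],
    [[0,0,9],0,-1],
    [[0,0,0],0,-1],
    [[0,0,0],0,-1],
  ],
)

```text
t: 4.9
eef_pos: [0.5374, -0.1916, 0.0257]
tcp_rot: [2.453, 1.961, 0.001]
wrist_force: [1.4, -0.6, -0.3]
finger_gap: 0.002
grasp_force: 0.0
```

Run:
```python
from h import *
st()
p,d=cams.camera("wrist");cv2.imwrite("pics/w3.png",p[:,:,::-1])
print(proj("wrist",np.r_[O+R2@[-.0912,-.0015],.031]).round(1))
```

```text
t 4.9 tester xy mm [-133.6   -2. ] z 25.7 yawerr 89.8 gap 0.002 F tester [-0.28 -1.46] -0.29
[[280.6 179. ]]
```

View pics/w3.png

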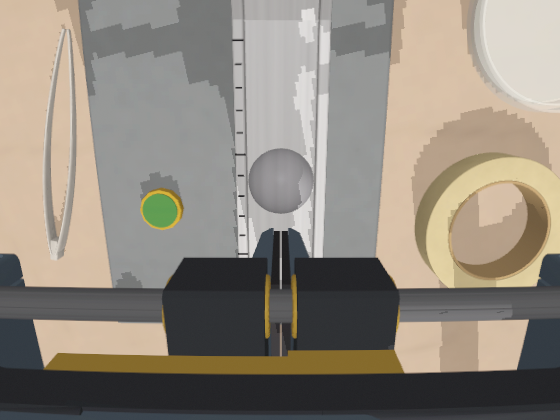

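The fingertips (281,232) are centred behind the ball at (281,180). I'll start the slow push now and track the ball from the wrist depth with a sphere fit.

```bash
cat >> h.py <<'E'
from scipy.optimize import least_squares
def cloud(n="wrist"):
    K,D,R,t=RT(n);p,d=cams.camera(n);v,u=np.nonzero(d>0)
    q=cv2.undistortPoints(np.c_[u,v].astype(float).reshape(-1,1,2),K,D)[:,0];z=d[v,u]
    X=(np.c_[q*z[:,None],z]-t)@R
    return np.c_[inv(X[:,:2]),X[:,2]]*1e3,p[v,u]
def ball(xg,zg,n="wrist"):
    C,_=cloud(n);c=np.array([xg,-1.5,zg],float)
    for k in(9,5,3):
        P=C[(abs(np.linalg.norm(C-c,axis=1)-15)<k)&(C[:,2]>c[2]+1)]
        c=least_squares(lambda c:np.linalg.norm(P-c,axis=1)-15,c,loss="soft_l1").x
    print("ball",c.round(1),len(P),"rms",np.std(np.linalg.norm(P-c,axis=1)).round(2));return c
E
python3 - <<'E'
from h import *
ball(-91,31);st()
E
```

```text
ball [-92.1  -1.4  30.2] 3281 rms 0.46
t 5.0 tester xy mm [-133.6   -2.1] z 25.9 yawerr 89.8 gap 0.004 F tester [ 0.22 -1.07] 0.32
```

Request:
step_arm(
  moves=[
    [[1.5,0,0],0,-1],
    [[1.5,0,0],0,-1],
    [[1.5,0,0],0,-1],
    [[1,0,0],0,-1],
    [[1,0,0],0,-1],
    [[1,0,0],0,-1],
    [[1,0,0],0,-1],
    [[1,0,0],0,-1],
    [[1,0,0],0,-1],
    [[1,0,0],0,-1],
    [[1.5,0,0],0,-1],
    [[1.5,0,0],0,-1],
  ],
)

```text
t: 6.2
eef_pos: [0.5401, -0.1771, 0.0249]
tcp_rot: [-2.454, -1.962, 0.0]
wrist_force: [1.0, -0.2, -0.5]
finger_gap: 0.002
grasp_force: 0.0
```

Run:
```python
from h import *
st();ball(-86,31);ball(-86,31);st()
```

```text
t 6.2 tester xy mm [-118.9   -1.4] z 24.9 yawerr 89.81 gap 0.002 F tester [ 0.   -1.03] -0.48
ball [-87.7  -0.7  30.3] 3419 rms 0.65
ball [-87.1  -0.7  30.2] 3398 rms 0.67
t 6.3 tester xy mm [-118.7   -1.3] z 24.9 yawerr 89.79 gap 0.004 F tester [ 0.09 -0.1 ] 0.24
```

Request:
step_arm(
  moves=[
    [[2,0,0],0,-1],
    [[2,0,0],0,-1],
    [[2.5,0,0],0,-1],
    [[2.5,0,0],0,-1],
    [[2.5,0,0],0,-1],
    [[2.5,0,0],0,-1],
    [[2.5,0,0],0,-1],
    [[2.5,0,0],0,-1],
    [[2.5,0,0],0,-1],
    [[2.5,0,0],0,-1],
    [[2.5,0,0],0,-1],
    [[2.5,0,0],0,-1],
  ],
)

```text
t: 7.5
eef_pos: [0.5465, -0.1486, 0.0249]
tcp_rot: [-2.454, -1.962, 0.0]
wrist_force: [0.1, 0.8, 0.4]
finger_gap: 0.01
grasp_force: 0.0
```

Request:
step_arm(
  moves=[
    [[2.5,0,0],0,-1],
    [[2.5,0,0],0,-1],
    [[2.5,0,0],0,-1],
    [[2.5,0,0],0,-1],
    [[2.5,0,0],0,-1],
    [[2.5,0,0],0,-1],
    [[2.5,0,0],0,-1],
    [[2.5,0,0],0,-1],
    [[2.5,0,0],0,-1],
    [[2.5,0,0],0,-1],
    [[2.5,0,0],0,-1],
    [[2.5,0,0],0,-1],
  ],
)

```text
t: 8.7
eef_pos: [0.5531, -0.1194, 0.0249]
tcp_rot: [2.454, 1.962, 0.0]
wrist_force: [-0.3, 0.1, -0.3]
finger_gap: 0.003
grasp_force: 0.0
```

Run:
```python
from h import *
st();ball(-28,31);st()
```

```text
t 8.7 tester xy mm [-59.7  -1.2] z 24.9 yawerr 89.8 gap 0.003 F tester [0.02 0.29] -0.27
ball [-28.6  -0.6  30.2] 3416 rms 0.66
t 8.75 tester xy mm [-59.4  -1.2] z 24.9 yawerr 89.8 gap 0.007 F tester [-0.09 -0.07] -0.63
```

Request:
step_arm(
  moves=[
    [[2.5,0,0],0,-1],
    [[2.5,0,0],0,-1],
    [[2.4,0,-0.8],0,-1],
    [[2.4,0,-0.8],0,-1],
    [[2.4,0,-0.9],0,-1],
    [[2.4,0,-0.9],0,-1],
    [[2.4,0,-0.9],0,-1],
    [[2.4,0,-0.9],0,-1],
    [[2.4,0,-0.9],0,-1],
    [[2.4,0,-0.9],0,-1],
    [[2.4,0,-0.9],0,-1],
    [[2.4,0,-0.9],0,-1],
  ],
)

```text
t: 9.95
eef_pos: [0.5595, -0.0911, 0.0338]
tcp_rot: [-2.454, -1.962, 0.0]
wrist_force: [-0.4, -0.5, 0.6]
finger_gap: 0.004
grasp_force: 0.3
```

Run:
```python
from h import *
st();s=ctrl.get_state();x=inv(s["eef_pos"][:2])[0]*1e3+31;print(x,16+(x+20)*.364+16);ball(x,38)
```

```text
t 9.95 tester xy mm [-30.7  -1.1] z 33.8 yawerr 89.81 gap 0.004 F tester [-0.6   0.24] 0.59
0.2595987854122477 39.37449395789006
ball [ 0.3 -0.4 38.9] 3412 rms 0.66
```

Request:
step_arm(
  moves=[
    [[2.4,0,-0.87],0,-1],
    [[2.4,0,-0.87],0,-1],
    [[2.4,0,-0.87],0,-1],
    [[2.4,0,-0.87],0,-1],
    [[2.4,0,-0.87],0,-1],
    [[2.4,0,-0.87],0,-1],
    [[2.4,0,-0.87],0,-1],
    [[2.4,0,-0.87],0,-1],
    [[2.4,0,-0.87],0,-1],
    [[2.4,0,-0.87],0,-1],
    [[2.4,0,-0.87],0,-1],
    [[2.4,0,-0.87],0,-1],
  ],
)

```text
t: 11.2
eef_pos: [0.5658, -0.063, 0.0442]
tcp_rot: [2.454, 1.962, -0.0]
wrist_force: [-0.1, -0.1, 0.3]
finger_gap: 0.003
grasp_force: 0.4
```

Request:
step_arm(
  moves=[
    [[2.4,0,-0.87],0,-1],
    [[2.4,0,-0.87],0,-1],
    [[2.4,0,-0.87],0,-1],
    [[2.4,0,-0.87],0,-1],
    [[2.4,0,-0.87],0,-1],
    [[2.4,0,-0.87],0,-1],
    [[2.4,0,-0.87],0,-1],
    [[2.4,0,-0.87],0,-1],
    [[2.4,0,-0.87],0,-1],
    [[2.4,0,-0.87],0,-1],
    [[2.4,0,-0.87],0,-1],
    [[2.4,0,-0.87],0,-1],
  ],
)

```text
t: 12.4
eef_pos: [0.5722, -0.0349, 0.0547]
tcp_rot: [-2.454, -1.962, -0.0]
wrist_force: [0.1, -1.7, -0.8]
finger_gap: 0.002
grasp_force: 0.4
```

Run:
```python
from h import *
st();s=ctrl.get_state();x=inv(s["eef_pos"][:2])[0]*1e3+31;print(x,16+(x+20)*.364+16);ball(x,60)
```

```text
t 12.4 tester xy mm [26.9 -0.9] z 54.7 yawerr 89.8 gap 0.002 F tester [-1.63 -0.44] -0.79
57.855473458915284 60.33939233904516
ball [57.9 -1.1 59.1] 3379 rms 0.65
```

Request:
step_arm(
  moves=[
    [[1.9,0,-0.69],0,-1],
    [[1.9,0,-0.69],0,-1],
    [[1.9,0,-0.69],0,-1],
    [[1.9,0,-0.69],0,-1],
    [[1.9,0,-0.69],0,-1],
    [[1.9,0,-0.69],0,-1],
    [[1.9,0,-0.69],0,-1],
    [[1.9,0,-0.69],0,-1],
    [[1.9,0,-0.69],0,-1],
    [[1.9,0,-0.69],0,-1],
    [[1.9,0,-0.69],0,-1],
    [[1.9,0,-0.69],0,-1],
  ],
)

```text
t: 13.65
eef_pos: [0.5772, -0.0127, 0.0629]
tcp_rot: [2.454, 1.962, -0.0]
wrist_force: [-0.3, -0.9, 0.2]
finger_gap: 0.006
grasp_force: 0.4
```

Run:
```python
from h import *
st();s=ctrl.get_state();x=inv(s["eef_pos"][:2])[0]*1e3+31;print(x,16+(x+20)*.364+16);ball(x,68);st()
```

```text
t 13.65 tester xy mm [49.6 -0.8] z 62.9 yawerr 89.8 gap 0.006 F tester [-0.9  0.1] 0.24
80.58604925545922 68.61332192898715
ball [80.6 -0.2 68.1] 3411 rms 0.66
t 13.7 tester xy mm [49.8 -0.9] z 63.0 yawerr 89.8 gap 0.006 F tester [0.14 0.41] 0.02
```

Request:
step_arm(
  moves=[
    [[1.2,0,-0.44],0,-1],
    [[1.2,0,-0.44],0,-1],
    [[1.2,0,-0.44],0,-1],
    [[1.2,0,-0.44],0,-1],
    [[1.2,0,-0.44],0,-1],
    [[1,0,-0.36],0,-1],
    [[1,0,-0.36],0,-1],
  ],
)

```text
t: 14.4
eef_pos: [0.5789, -0.005, 0.0658]
tcp_rot: [-2.454, -1.962, 0.0]
wrist_force: [-0.7, -0.8, 0.2]
finger_gap: 0.0
grasp_force: 0.4
```

Request:
step_arm(
  moves=[
    [[0.7,0,-0.2],0,-1],
    [[0.7,0,-0.2],0,-1],
  ],
)

```text
t: 14.6
eef_pos: [0.579, -0.0041, 0.0661]
tcp_rot: [2.453, 1.962, -0.001]
wrist_force: [-1.9, -8.8, -2.2]
finger_gap: 0.006
grasp_force: 4.3
```

Run:
```python
from h import *
st();s=ctrl.get_state();x=inv(s["eef_pos"][:2])[0]*1e3+31;print(x,16+(x+20)*.364+16);ball(x,72);st()
```

```text
t 14.6 tester xy mm [58.4 -0.7] z 66.1 yawerr 89.79 gap 0.006 F tester [-9.  -0.1] -2.2
89.42661640678148 71.83128837206846
ball [89.2 -0.1 71.2] 3375 rms 0.8
t 14.65 tester xy mm [58.4 -0.6] z 66.1 yawerr 89.79 gap 0.004 F tester [-7.11 -0.05] -1.13
```

The ball is against the stop at 89.2/71.2, with the force up to about 9 N. I'll back off slowly so that it settles on the catch.

Request:
step_arm(
  moves=[
    [[-1.4,0,0.4],0,-1],
    [[-1.2,0,0.4],0,-1],
    [[-1.2,0,0.4],0,-1],
    [[-1.2,0,0.4],0,-1],
    [[-1.2,0,0.4],0,-1],
    [[-1.2,0,0.4],0,-1],
    [[-1.2,0,0.4],0,-1],
    [[-1.2,0,0.4],0,-1],
    [[-1.2,0,0.4],0,-1],
    [[-1.2,0,0.4],0,-1],
    [[-1.2,0,0.4],0,-1],
    [[-1.2,0,0.4],0,-1],
  ],
)

```text
t: 15.85
eef_pos: [0.576, -0.0181, 0.0614]
tcp_rot: [2.454, 1.962, 0.0]
wrist_force: [0.0, -1.0, -0.2]
finger_gap: 0.004
grasp_force: 0.0
```

Run:
```python
from h import *
st();ball(81,68.5)
```

```text
t 15.85 tester xy mm [44.1 -0.9] z 61.4 yawerr 89.81 gap 0.004 F tester [-0.97 -0.25] -0.2
ball [80.3 -0.2 67.9] 3295 rms 0.45
```

Request:
step_arm(
  moves=[
    [[-4,0,0],0,-1],
    [[-4,0,-5],0,-1],
    [[0,0,-30],0,-1],
    [[0,0,-40],0,-1],
    [[0,0,-40],0,-1],
    [[0,0,-25],0,-1],
    [[0,0,0],0,-1],
  ],
)

```text
t: 16.6
eef_pos: [0.576, -0.0263, 0.2055]
tcp_rot: [2.45, 1.959, 0.007]
wrist_force: [-0.2, -0.3, 0.1]
finger_gap: 0.004
grasp_force: 0.0
```

Run:
```python
from h import *
st();ball(81,68.5)
C,_=cloud();P=C[(C[:,1]>45)&(C[:,1]<100)&(C[:,2]>35)&(C[:,0]>20)&(C[:,0]<160)&(C[:,2]<125)]
for z in range(35,125,5):
    Q=P[(P[:,2]>=z)&(P[:,2]<z+5)]
    if len(Q)>5: print(z,len(Q),np.percentile(Q[:,0],[1,50,99]).round(1),np.percentile(Q[:,1],[1,99]).round(1))
```

```text
t 16.6 tester xy mm [36.1 -2.7] z 205.5 yawerr 89.81 gap 0.004 F tester [-0.35  0.17] 0.12
ball [80.4 -0.1 67.9] 1018 rms 0.49
35 107 [ 32.   64.4 101.2] [55.7 77.5]
40 721 [30.4 64.1 97.9] [55.8 85.7]
45 1533 [ 30.6  65.7 105.1] [56.2 85.3]
50 411 [ 61.   96.7 110.1] [56.3 83.2]
55 59 [ 99.2 109.2 112.8] [55.9 83.6]
60 63 [100.4 108.6 113.6] [55.9 84.3]
65 66 [101.4 110.2 114.3] [56.  83.6]
70 73 [102.3 110.3 115. ] [55.9 84. ]
75 86 [103.3 112.1 116.4] [56.  83.8]
80 71 [104.2 113.2 116.4] [56.  84.7]
85 53 [105.  109.6 116.4] [55.7 84.5]
90 55 [105.9 110.4 118.5] [55.4 85. ]
95 51 [106.7 111.  119.1] [55.2 84.5]
100 71 [107.5 114.  122.2] [55.3 84.6]
105 500 [109.  117.9 122.1] [55.5 85.4]
```

Request:
step_arm(
  moves=[
    [[20,-12,0],0,-1],
    [[30,-20,0],0,-1],
    [[30,-20,0],0,-1],
    [[24,-14,0],0,-1],
    [[10,-7,0],0,-1],
    [[0,0,25],0,-1],
    [[0,0,30],0,-1],
    [[0,0,25],0,-1],
    [[0,0,15],0,-1],
    [[0,0,10],0,-1],
    [[0,0,0],0,-1],
  ],
)

```text
t: 17.8
eef_pos: [0.5273, 0.101, 0.095]
tcp_rot: [-2.453, -1.96, 0.004]
wrist_force: [-0.2, -0.1, 0.5]
finger_gap: 0.006
grasp_force: 0.0
```

Run:
```python
from h import *
st()
```

```text
t 17.8 tester xy mm [149.3  73.2] z 95.0 yawerr 89.82 gap 0.006 F tester [-0.13  0.15] 0.5
```

Request:
step_arm(
  moves=[
    [[-4,2,0],0,-1],
    [[-4,1,0],0,-1],
    [[-4,0,-1],0,-1],
    [[-4.5,0,-1.5],0,-1],
    [[-4.5,0,-1.5],0,-1],
    [[-4.5,0,-0.6],0,-1],
    [[-4.5,0,-0.6],0,-1],
    [[-5,0,0.3],0,-1],
    [[-5,0,0.3],0,-1],
  ],
)

```text
t: 18.7
eef_pos: [0.5221, 0.0614, 0.101]
tcp_rot: [2.454, 1.962, 0.0]
wrist_force: [0.7, 0.7, 0.1]
finger_gap: 0.004
grasp_force: 0.1
```

```bash
cat > g.py <<'E'
from h import *
st()
C,_=cloud("scene");P=C[(C[:,1]>54)&(C[:,1]<86)&(C[:,2]>48)&(C[:,0]>20)&(C[:,0]<122)&(C[:,2]<125)]
for z in range(48,120,6):
    Q=P[(P[:,2]>=z)&(P[:,2]<z+6)]
    if len(Q)>5: print(z,len(Q),np.percentile(Q[:,0],[1,50,99]).round(1),np.percentile(Q[:,1],[1,99]).round(1))
E
python3 g.py
```

```text
t 18.7 tester xy mm [109.6  69.4] z 101.0 yawerr 89.8 gap 0.004 F tester [ 0.83 -0.53] 0.06
48 70 [ 51.   96.9 111.4] [55.1 83.4]
54 38 [ 92.6 106.6 110.1] [56.4 84.8]
60 32 [ 90.  102.5 106.8] [56.5 85.8]
66 35 [ 88.8 100.6 105. ] [55.7 85.5]
72 36 [ 89.1  98.2 101.2] [55.7 85.3]
78 39 [ 85.2  96.1 100.1] [56.2 85.4]
84 32 [82.  94.1 96.4] [56.8 84.9]
90 38 [80.1 90.9 94.9] [55.3 85.3]
96 37 [76.  88.  91.8] [56.5 85.5]
102 54 [ 74.5  84.5 114.1] [56.  85.3]
108 41 [ 82.8  92.2 120. ] [57.3 81.1]
114 36 [ 88.   93.  120.2] [60.6 80.4]
```

Guard follows (about 1.15 rad). I'll continue along the arc.

Request:
step_arm(
  moves=[
    [[-5,0,1.8],0,-1],
    [[-5,0,2.2],0,-1],
    [[-4.5,0,2.2],0,-1],
    [[-4.5,0,2.3],0,-1],
    [[-4,0,3.1],0,-1],
    [[-4,0,3.1],0,-1],
    [[-3.5,0,3.8],0,-1],
    [[-3.5,0,3.9],0,-1],
    [[-2.5,0,4.4],0,-1],
    [[-2.5,0,4.4],0,-1],
  ],
)

```text
t: 19.75
eef_pos: [0.5136, 0.0236, 0.0694]
tcp_rot: [-2.454, -1.962, -0.0]
wrist_force: [1.1, 0.5, -0.0]
finger_gap: 0.003
grasp_force: 0.1
```

```bash
python3 g.py
```

```text
t 19.75 tester xy mm [70.8 69.3] z 69.4 yawerr 89.81 gap 0.003 F tester [ 0.76 -1.  ] -0.02
48 22 [ 60.3  64.9 102.4] [65.5 85.7]
54 25 [ 42.8  61.1 101.1] [56.5 85.6]
60 54 [ 42.7  70.1 101.3] [55.8 85.7]
66 75 [39.5 46.3 65.2] [55.8 85.1]
72 28 [50.4 54.2 82.3] [60.9 78.6]
78 36 [50.3 53.8 82. ] [59.9 79.4]
84 40 [50.9 54.5 83.6] [59.1 80.3]
90 37 [50.4 53.9 84.7] [59.4 80.7]
96 42 [49.1 54.6 82.3] [58.6 81.1]
102 41 [50.6 54.6 83. ] [59.  81.6]
108 49 [50.4 54.6 84.7] [57.2 82.1]
114 46 [50.9 53.7 82. ] [56.9 82.6]
```

Request:
step_arm(
  moves=[
    [[-1.5,0,4],0,-1],
    [[-1,0,3],0,-1],
    [[0,0,1.5],0,-1],
    [[0,0,0.8],0,-1],
  ],
)

```text
t: 20.2
eef_pos: [0.5131, 0.0214, 0.0603]
tcp_rot: [-2.454, -1.962, 0.0]
wrist_force: [0.2, 0.5, -0.5]
finger_gap: 0.007
grasp_force: 0.1
```

```bash
python3 -c "
from h import *
st()"
```

```text
t 20.2 tester xy mm [68.5 69.3] z 60.3 yawerr 89.8 gap 0.007 F tester [ 0.55 -0.1 ] -0.46
```

Now I'll press down in small steps until the force rises.

Request:
step_arm(
  moves=[
    [[0,0,0.6],0,-1],
    [[0,0,0.4],0,-1],
    [[0,0,0],0,-1],
  ],
)

```text
t: 20.5
eef_pos: [0.5131, 0.0213, 0.06]
tcp_rot: [2.453, 1.962, 0.0]
wrist_force: [-3.7, -2.0, 12.1]
finger_gap: 0.004
grasp_force: 5.8
```

The guard is seated, with 12 N against the housing. I'll retreat and check.

Request:
step_arm(
  moves=[
    [[0,0,-2],0,-1],
    [[0,0,-10],0,-1],
    [[0,0,-30],0,-1],
    [[0,0,-40],0,-1],
    [[0,0,-40],0,-1],
    [[-40,0,-20],0,-1],
    [[-40,0,0],0,-1],
    [[-40,0,0],0,-1],
    [[0,0,0],0,-1],
    [[0,0,0],0,-1],
  ],
)

```text
t: 21.5
eef_pos: [0.4866, -0.0963, 0.2021]
tcp_rot: [2.456, 1.959, 0.001]
wrist_force: [0.3, 0.1, -0.5]
finger_gap: 0.002
grasp_force: 0.0
```

Run:
```python
from h import *
st();ball(81,68.5)
C,_=cloud();P=C[(C[:,1]>60)&(C[:,1]<80)&(C[:,2]>44)&(C[:,0]>35)&(C[:,0]<110)&(C[:,2]<90)]
for x in range(35,110,10):
    Q=P[(P[:,0]>=x)&(P[:,0]<x+10)]
    if len(Q): print(x,len(Q),np.percentile(Q[:,2],[5,50,95]).round(1))
p,_=cams.camera("scene")
cv2.imwrite("pics/s9.png",cv2.resize(p[165:295,190:370,::-1],None,fx=4.4,fy=4.4,interpolation=cv2.INTER_CUBIC))
```

```text
t 21.5 tester xy mm [-52.1  68.8] z 202.1 yawerr 89.92 gap 0.002 F tester [ 0.19 -0.28] -0.47
ball [80.2 -0.1 67.8] 1244 rms 0.59
35 327 [44.6 46.4 60.2]
45 320 [58.2 59.3 60.5]
55 327 [57.9 59.3 60.6]
65 325 [58.1 59.3 60.6]
75 337 [57.9 59.4 60.4]
85 344 [58.  59.2 60.6]
95 241 [52.1 59.2 60.6]
```

View pics/s9.png

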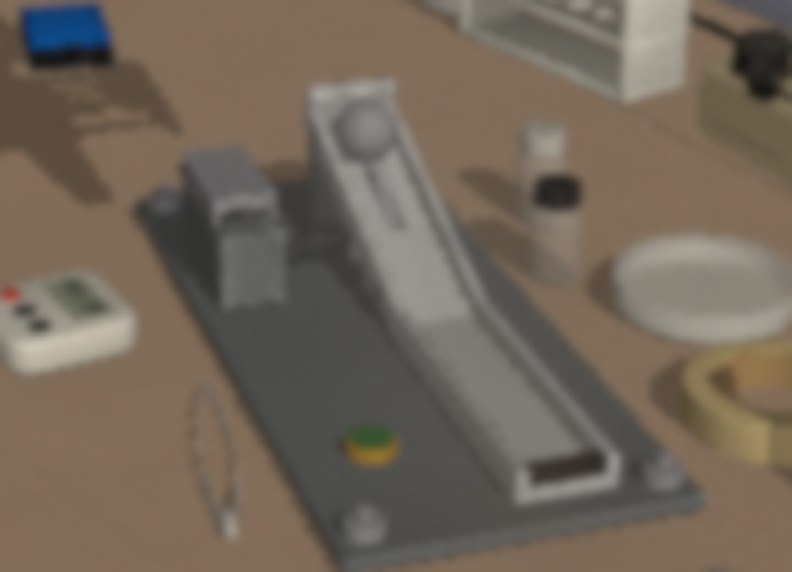

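The ball rests on the catch at (365,130), and the guard lies flat and level at about 59–60 mm around (235,185). The vials, dish, forceps and timer look undisturbed, so I'll hand in.

```bash
python3 -c "
from plant import ctrl
print(ctrl.hand_in())"
```

```text
the job is handed in; nothing more can be done
None
```

The job is handed in at about 22 s: the ball was pushed to the stop and has settled back on the catch, the guard is flat over the trigger, and in the last picture the loose things look undisturbed.

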